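# Scrap the mis-bored rail

## Robot

A 6-joint arm with a two-finger parallel gripper is mounted at the origin on the work surface. World frame = base frame: x ahead of the robot, y to its left, z up, the work surface at z = 0. Lengths are in m, angles in rad, forces in N, time in s.
With the tool pointing down it reaches from about 0.275 to 0.85 m from the base axis. Payload 19 kg.
Tool frame: the origin (TCP) lies midway between the tips of the shut fingers; the grasp point (between the pads) lies 19 mm behind it; z points along the fingers, y is the line along which they close (so a half turn about z gives the same grasp; the last joint's range is limited). The gripper opens to 85 mm and grips with 20 to 120 N. Pads are 22 mm wide; open, the fingers measure 114 mm over their backs; the gripper's body (76 mm by 85 mm) begins 54 mm behind the grasp point. The pads swing forward as they close: fully open they stand 13 mm farther back than shut.
Start: joints at [-1.424, 0.15, 1.437, -0, 1.554, -0.134], TCP at [0.159, -0.552, 0.231] pointing down, gripper open.
Joint ranges: [-2.8, 2.8], [-0.68, 2.1], [0.12, 2.68], [-1.39, 4.53], [0.16, 2.79], [-2.81, 2.81]. Speed limits (rad/s): [1.89, 1.89, 2.22, 3.01, 3.01, 3.01].

## Interface

Orientations are given as a rotation vector (axis times angle).
In Python, from station import ctrl, eoat, inverse_kinematics, imaging gives the robot as it stands. The module is installed in compiled form; this text tells all that it offers. Calls block until the motion is done:
- ctrl.movep(position, orientation): joint-space move of the TCP to a pose.
- ctrl.move_l(position, rot=None, speed=0.15): straight line of the TCP; rot=None keeps the orientation; speed is the mean speed in m/s.
- ctrl.movej(angles): joint-space move.
- eoat.command_gripper(opening, strength=None): opening from 0.0 (shut) to 1.0 (fully open); strength is the grip in N (None keeps the last); returns when the fingers have stopped.
- ctrl.pause(seconds).
- inverse_kinematics(position, orientation): joint angles nearest the present ones, or None.
- imaging.grab_frame(name): name is "side" or "top"; returns the picture (384x512x3 uint8, red, green, blue); there is no depth.
- imaging.camera_model(name): a dict with "fx", "fy", "cx", "cy" (pixels), "R" (3x3) and "t" (3): a world point X has camera coordinates R X + t. Camera axes: x right, y down, z forward; pixel columns grow to the right and rows downward; lengths in m; the calibration is good to about 2 mm. A picture is of the moment at which its call begins. camera_model takes no time and is no camera call.
A pose or a line that the arm cannot do raises ctrl.Unreachable and nothing moves.
- ctrl.sign_off(): hands the job in; it is judged then, once.
Readings, each from a call of its own:
- ctrl.read_time_s(): time.
- ctrl.read_qpos(): joint angles.
- ctrl.read_dq(): joint speeds.
- ctrl.read_joint_efforts(): joint torques, N m.
- ctrl.read_eef_pos(): TCP position.
- ctrl.read_tool_rot(): TCP orientation.
- ctrl.read_ft_force(): force on the tool from outside, world axes, zero at the start.
- ctrl.read_torque(): the same for the moment, N m.
- ctrl.read_grip_width(): opening from 0.0 (shut) to 1.0 (fully open).
- ctrl.read_grasp_force(): force on a finger pad.
Only numpy, scipy, OpenCV 4.12 (cv2) and the standard library are available. Lean on these libraries where they do the work, as an engineer would, in place of code of your own. Each camera call takes 0.05 s, during which the arm holds its last target. There are 200 camera calls.

## Task

One of the three plywood rails lying side by side on the little plywood unit is scrap: its middle hole was bored off line and it is marked with red crosses. Without lifting it, slide it out past its neighbours and off the front edge so that it drops into the open scrap drawer and lies down there, not propped on the edge. Then push the drawer fully shut without slamming it; the two good rails and the other things on the bench stay where they are.

Things in the scene. Friction and masses are not known exactly. Their poses are not given: they have to be found in the camera images.
- unit: Fixed plywood bench-top unit, 290 wide (x), 330 deep (y), 78 high. Origin on the bench under the middle of the front edge of its flat top (surface z = 78, front edge y = 0). Its front looks along its own -y, roughly to the robot's right; +y runs back over the top, z up. The scrap drawer comes out of the front to -y. It may stand turned by some 11 degrees.
- drawer (a joint): How far the scrap drawer is pulled out, in m: 0 = fully shut (front flush with the unit's front), at most 0.27. It starts 0.235 to 0.26 open. It slides stiffly (about 2.5 N friction, and 8 N per m/s) and stays where it is left.
- drawer_in (a point): Middle of the drawer's inner floor, 14 mm above the bench; axes as the unit's. Inside, the drawer is 236 wide (x) and 280 long (y). Side walls 10 thick, their tops 36 above the inner floor; front board 15 thick, its face 155 to -y of this point, its top 64 above the bench.
- drawer_handle (a point): Middle of the steel wire pull on the drawer's front: a bar 8 thick, about 90 long (along x), 32 in front (-y) of the front board's face and 36 above the bench; axes as the unit's.
- rail_reject: Scrap rail of pale ply, 180 long (y) x 45 wide (x) x 18 thick, 100 g; three 20 mm holes, the middle one 12 off the centre line; red crosses on top. Origin: middle of its underside, z up. Tenon 12 long, 27 wide at its -y end, +y end square. Lies on the unit's top along the unit's y, tenon 5 to 25 over the front edge, in the left, middle or right of three places 56 apart.
- rail_good1: A good rail, same size and frame as the scrap rail, its three holes in line and no red mark. Lies beside it on the unit's top, about 11 mm of gap between rails.
- rail_good2: The other good rail, as rail_good1.
- offcut: Plywood offcut 22 x 45 x 18 already in the scrap drawer, against one side; origin at the middle of its underside. It may be hit by the rail and goes along with the drawer.
- tape: Roll of green tape lying flat on the bench in front of the drawer, 96 diameter, 25 high; origin at the middle of its underside. Not to be disturbed.
- jar: Amber glass jar with dark lid, 72 diameter, 100 high, upright on the bench behind the unit; origin at the middle of its underside. Not to be disturbed.
- router: Trim router standing on its black 90 x 90 base on the bench to the robot's left, behind the unit, 205 high, 1.6 kg; origin at the middle of its underside. Not to be disturbed.
Things that resemble listed ones, but are neither listed nor needed, are in the scene too. Leave any green or pink look-alike of the rail_reject alone.

How it is judged:
On the way:
1. the scrap rail has dropped off the front edge and lies down in the open drawer, not propped on the edge (z of rail_reject in the frame of drawer_in between -0.005 and 0.035 m and x of rail_reject in the frame of drawer_in between -0.118 and 0.118 m and y of rail_reject in the frame of drawer_in between -0.14 and 0.14 m and value of joint drawer above 0.1 m and angle between rail_reject's own y axis and vertical between 1.35 and 1.79 rad), for 0.2 s.
At the end, for the whole second after the job is handed in: The scrap rail lies at rest, lengthwise level to within 12 degrees, inside the scrap drawer, the drawer is shut to within 5 mm, and both good rails lie on the unit's top within 15 mm of where they were (value of joint drawer below 0.005 m and z of rail_reject in the frame of drawer_in between -0.005 and 0.035 m and x of rail_reject in the frame of drawer_in between -0.118 and 0.118 m and y of rail_reject in the frame of drawer_in between -0.14 and 0.14 m and linear speed of rail_reject below 0.02 m/s and distance of each of rail_good1, rail_good2 from where it was at the start of the episode below 0.015 m and angle between rail_reject's own y axis and vertical between 1.35 and 1.79 rad); the robot touches nothing.
It fails at once if the scrap rail was lifted (more than 40 mm above the unit's top) instead of slid (height (world z) of rail_reject above 0.118 m).
It fails at once if a good rail was shifted by more than 15 mm (distance of any of rail_good1, rail_good2 from where it was at the start of the episode above 0.015 m).
It fails at once if the drawer was slammed (faster than 0.4 m/s) (velocity of joint drawer below -0.4 m/s).
It fails at once if the tape, the jar or the router was moved by more than 30 mm (distance of any of tape, jar, router from where it was at the start of the episode above 0.03 m).
It also fails if it takes over 53 s, if anything falls off the work surface, if the arm or the gripper's body presses on something with over 40 N, if the wrist force passes 120 N, or if a joint passes its speed limit or range.

## Working session

There is one attempt and no reset: what is moved stays moved. The work goes in short steps, each a Python script; the robot and the scene stay as the last script left them, time stands still between calls to the robot, and variables do not carry over. Pictures are saved under pics/ and viewed, at most 10 in all, crops included, and the job is handed in when it is done.

```bash
mkdir -p pics
python3 - <<'E'
from station import ctrl, imaging
import cv2, numpy as np
for n in("top","side"):
    im=imaging.grab_frame(n); cv2.imwrite(f"pics/{n}0.png",cv2.resize(im[:,:,::-1],(800,600),interpolation=cv2.INTER_CUBIC)); cv2.imwrite(f"raw_{n}.png",im[:,:,::-1])
    m=imaging.camera_model(n); print(n,{k:np.round(v,3).tolist() for k,v in m.items()})
print(ctrl.read_time_s(),ctrl.read_tool_rot())
E
```

```text
top {'fx': 429.914, 'fy': 429.914, 'cx': 255.008, 'cy': 191.473, 'R': [[0.024, -1.0, 0.003], [-0.983, -0.024, -0.184], [0.184, 0.001, -0.983]], 't': [-0.014, 0.563, 1.268]}
side {'fx': 418.481, 'fy': 418.481, 'cx': 257.438, 'cy': 191.877, 'R': [[-0.94, -0.341, 0.001], [-0.2, 0.548, -0.812], [0.277, -0.764, -0.583]], 't': [0.512, 0.176, 1.175]}
0.1 [-3.10960049e+00 -4.39518331e-01  4.87029734e-06]
```

View pics/top0.png

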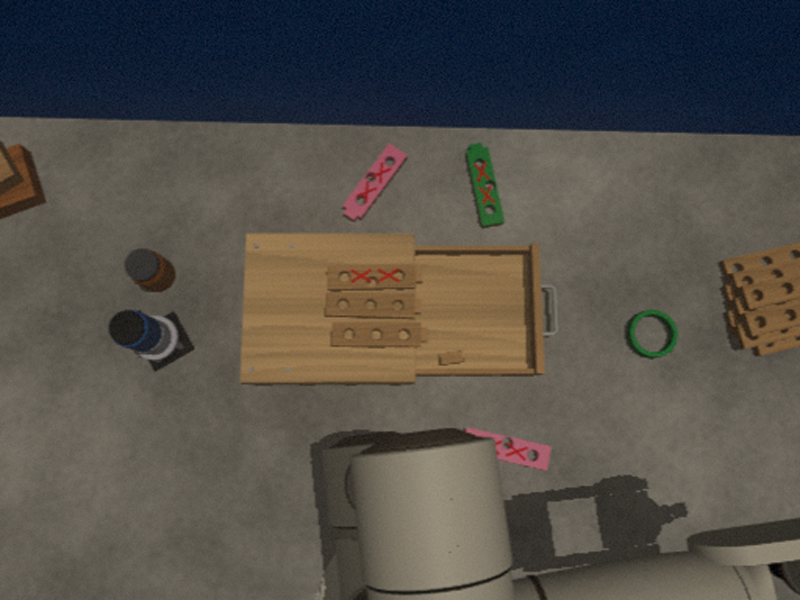

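View pics/side0.png

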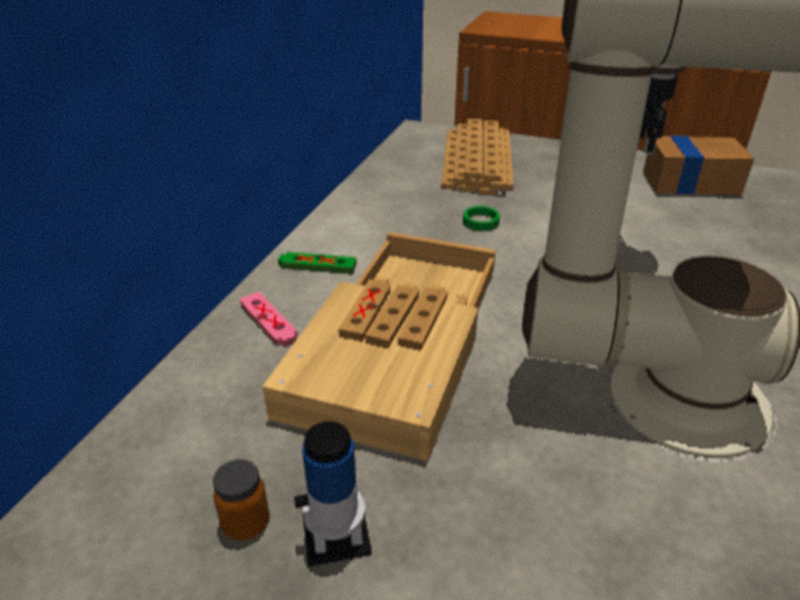

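Candidates for the scrap rail in the 800 px top view:
- Pale ply with red crosses on the unit, at (372,277).
- Pink at (375,182) and (508,449), and green at (485,186). These are look-alikes to leave alone.
- Good rails at (370,304) and (377,335).

I choose (372,277). The drawer is open to the right, with its handle at (550,310) and the tape at (652,333). Next I'll measure these and check with a close crop.

```bash
cat > h.py <<'E'
import numpy as np, cv2
from station import ctrl, eoat, imaging, inverse_kinematics
def depro(name,uv,z):
    m=imaging.camera_model(name);R=np.array(m["R"]);t=np.array(m["t"])
    d=R.T@np.array([(uv[0]-m["cx"])/m["fx"],(uv[1]-m["cy"])/m["fy"],1]);c=-R.T@t
    return c+d*(z-c[2])/d[2]
def proj(name,X):
    m=imaging.camera_model(name);p=np.array(m["R"])@X+m["t"]
    return np.array([m["fx"]*p[0]/p[2]+m["cx"],m["fy"]*p[1]/p[2]+m["cy"]])
E
python3 - <<'E'
from h import *
P={'bf':(245,234,.078),'ff':(415,234,.078),'fn':(415,383,.078),'bn':(242,382,.078),
'rj_bf':(329,265,.096),'rj_bn':(328,289,.096),'rj_ff':(414,264,.096),'rj_fn':(415,288,.096),'g1_bf':(326,292,.096),'g1_bn':(325,315,.096),'g2_bf':(332,323,.096),'handle':(555,310,.036),'board_f':(540,245,.064),'board_n':(543,374,.064),'tape':(652,333,.025)}
for k,(u,v,z) in P.items(): print(k,np.round(depro("top",(u*.64,v*.64),z),3))
im=cv2.imread("raw_top.png"); cv2.imwrite("pics/crop.png",cv2.resize(im[140:250,150:360],None,fx=3.8,fy=3.8,interpolation=cv2.INTER_CUBIC))
E
```

```text
bf [0.681 0.303 0.078]
ff [ 0.689 -0.03   0.078]
fn [ 0.399 -0.036  0.078]
bn [0.393 0.29  0.078]
rj_bf [0.618 0.134 0.096]
rj_bn [0.571 0.134 0.096]
rj_ff [ 0.624 -0.029  0.096]
rj_fn [ 0.577 -0.032  0.096]
g1_bf [0.566 0.137 0.096]
g1_bn [0.521 0.137 0.096]
g2_bf [0.506 0.124 0.096]
handle [ 0.552 -0.312  0.036]
board_f [ 0.677 -0.278  0.064]
board_n [ 0.422 -0.28   0.064]
tape [ 0.512 -0.507  0.025]
```

View pics/crop.png

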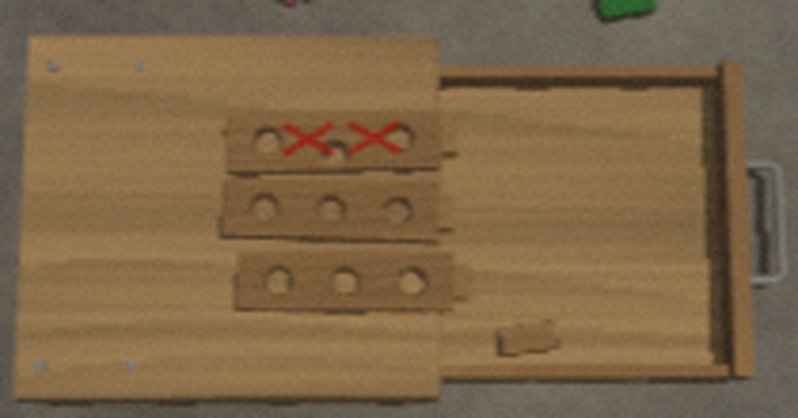

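The crop confirms it: crosses and an off-line hole on the top rail. The sizes also match (290 × 330), and the yaw is about 1.2°. I'll approach behind its square end and push.

```bash
cat >> h.py <<'E'
th=0.021; U=np.array([-np.sin(th),np.cos(th)])
def rot(k): 
    a=(th+k*np.pi/2)/2; return np.pi*np.array([np.cos(a),np.sin(a),0])
def shot(n,f): cv2.imwrite(f"pics/{f}.png",imaging.grab_frame(n)[:,:,::-1])
E
python3 - <<'E'
from h import *
for k in(1,-1): print(k,inverse_kinematics([.592,.2,.22],rot(k)),inverse_kinematics([.55,-.38,.03],rot(k)))
k=min((1,-1),key=lambda k:(lambda q:9 if q is None else max(abs(np.array(q)-ctrl.read_qpos())))(inverse_kinematics([.592,.2,.22],rot(k))))
print(k); eoat.command_gripper(.15)
b=np.array([.5945,.134])
L=lambda y,z:[*(b+U*(y-b[1])),z]
ctrl.movep(L(.19,.2),rot(k)); ctrl.move_l(L(.185,.086),speed=.15)
print(ctrl.read_eef_pos(),ctrl.read_ft_force())
ctrl.move_l(L(.11,.086),speed=.06)
print(ctrl.read_time_s(),ctrl.read_ft_force(),ctrl.read_grip_width())
a=imaging.grab_frame("side");t=imaging.grab_frame("top")
cv2.imwrite("pics/p1.png",np.hstack([cv2.resize(x[100:250,150:350],(400,300)) for x in(a,t)])[:,:,::-1])
E
```

```text
1 [0.20258223 0.25830472 1.33123376 0.         1.55205418 0.18158223] [-0.71973588  0.47164205  1.44031127  0.          1.22963933 -0.74073588]
-1 None [-0.71973588  0.47164205  1.44031127  0.          1.22963933  2.40085677]
1
[0.59393893 0.18505717 0.0870097 ] [0.42637484 0.10311003 0.25453714]
6.1083 [ 0.28905205 -0.12662556  0.60839964] 0.14539000489530743
```

View pics/p1.png

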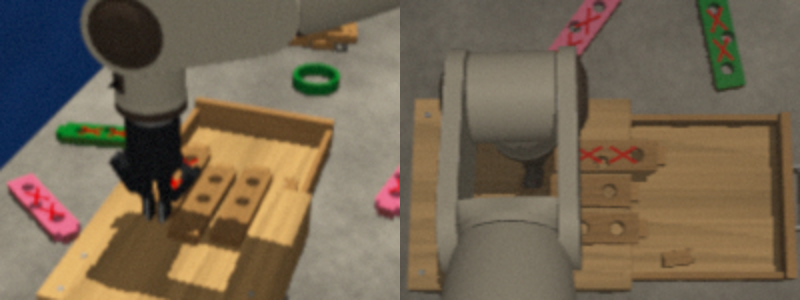

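The fingers are behind the scrap rail's square end. It has slid forward, with its tenon farther out at (655,157), and its neighbours haven't moved. I'll keep pushing.

Run:
```python
from h import *
b=np.array([.5945,.134])
L=lambda y,z:[*(b+U*(y-b[1])),z]
ims=[]
for y in(.08,.04,0,-.03):
    ctrl.move_l(L(y,.086),speed=.08); print(y,ctrl.read_ft_force().round(1) if hasattr(ctrl.read_ft_force(),'round') else ctrl.read_ft_force())
    a=imaging.grab_frame("side");t=imaging.grab_frame("top")
    ims.append(np.vstack([cv2.resize(x[100:250,150:350],(400,300)) for x in(a,t)]))
print(ctrl.read_time_s())
g=np.vstack([np.hstack(ims[:2]),np.hstack(ims[2:])])
cv2.imwrite("pics/p2.png",cv2.resize(np.hstack(ims),(800,300),interpolation=cv2.INTER_AREA)[:,:,::-1])
```

```text
0.08 [-0.6 -0.4 -0.2]
0.04 [-0.5 -0.5 -0.3]
0 [ 0.5  0.5 -0.2]
-0.03 [-0.4  0.2  0.1]
8.9583
```

View pics/p2.png

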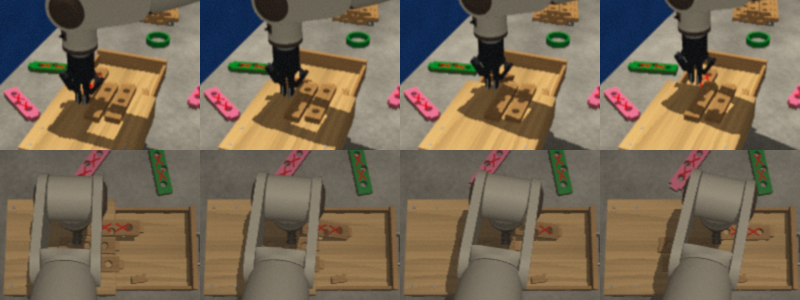

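The rail is over the edge and seems to lean near the fingers. I'll push 25 mm further to clear the tail off the edge, retreat upward and look.

Run:
```python
from h import *
b=np.array([.5945,.134])
L=lambda y,z:[*(b+U*(y-b[1])),z]
ctrl.move_l(L(-.055,.086),speed=.08); print(ctrl.read_ft_force())
ctrl.move_l(L(-.055,.2),speed=.25)
ctrl.movep([.55,-.42,.2],rot(1))
print(ctrl.read_time_s())
a=imaging.grab_frame("side");t=imaging.grab_frame("top")
cv2.imwrite("pics/p3.png",np.hstack([cv2.resize(x[120:270,170:370],(400,300)) for x in(a,t)])[:,:,::-1])
```

```text
[ 0.3601958  -0.31361047  0.35691198]
11.4083
```

View pics/p3.png

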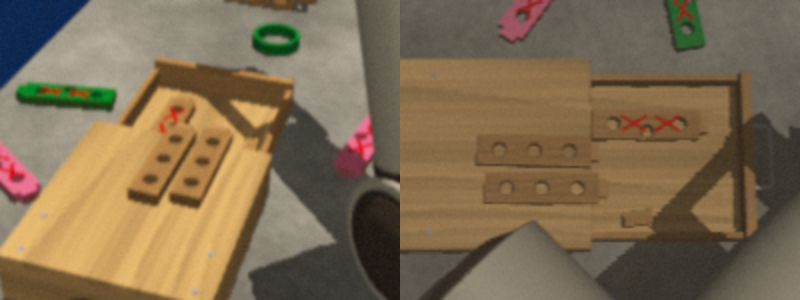

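The scrap rail lies flat in the drawer. It spans (593–708,125), its hole spacing is 0.94 of the good rails' (right for the lower height), and the fingers passed its tail freely. The good rails haven't moved, but their tenons overhang the front, so I'll push the drawer shut at the handle with the tool tilted 25° to keep the gripper body clear.

Run:
```python
from h import *
from scipy.spatial.transform import Rotation as Ro
ax=np.array([U[1],-U[0],0])
r=(Ro.from_rotvec(ax*np.deg2rad(25))*Ro.from_rotvec(rot(1))).as_rotvec()
h=np.array([.552,-.312])
L=lambda y,z:[*(h+U*(y-h[1])),z]
print(ctrl.read_eef_pos(), inverse_kinematics(L(-.36,.028),r), inverse_kinematics(L(-.08,.028),r))
eoat.command_gripper(0)
ctrl.movep(L(-.37,.15),r); ctrl.move_l(L(-.37,.028),speed=.15)
ctrl.move_l(L(-.32,.028),speed=.06); print(ctrl.read_ft_force())
ctrl.move_l(L(-.10,.028),speed=.1); print(ctrl.read_ft_force(),ctrl.read_time_s())
y=-.10
while y>-.2 and y<-.055:
    y+=.003; ctrl.move_l(L(y,.028),speed=.03); f=ctrl.read_ft_force(); print(round(y,3),np.round(f,1))
    if f[1]<-12: break
print(ctrl.read_eef_pos(),ctrl.read_time_s())
a=imaging.grab_frame("side");t=imaging.grab_frame("top")
cv2.imwrite("pics/p4.png",np.hstack([cv2.resize(x[120:270,170:370],(400,300)) for x in(a,t)])[:,:,::-1])
```

```text
[ 0.55074319 -0.41869125  0.20023426] [-0.83204487  0.64702553  1.23783978  0.28173755  1.59359183 -0.89478868] [-0.50504161  0.36572501  1.66852192  0.38359966  1.35376145 -0.65645297]
[0.04282106 0.11880168 0.07136206]
[-0.58576937 -1.2485325   0.50210851] 16.4833
-0.097 [ 0.5 -0.6  0.1]
-0.094 [-0.2 -0.2  0.2]
-0.091 [-0.3  0.4  0. ]
-0.088 [-0.1  0.6 -0. ]
-0.085 [-0.4 -0.3  0.4]
-0.082 [ 0.8 -0.3  0. ]
-0.079 [-0.3  0.1 -1. ]
-0.076 [ 0.6 -0.1 -0.2]
-0.073 [ -1.7 -15.3   1.3]
[ 0.54715465 -0.07450105  0.02808366] 18.7333
```

View pics/p4.png

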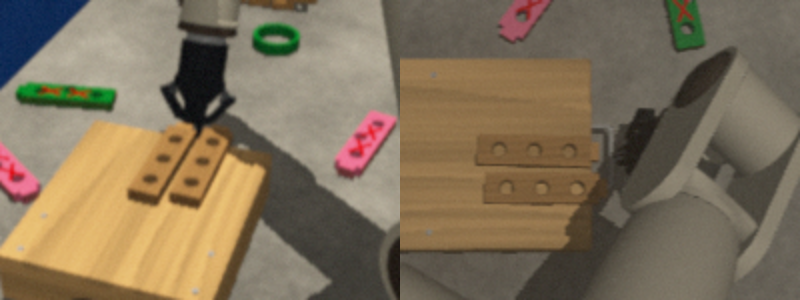

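The force rose to 15 N about where the shut stop should be, and the top view shows the handle close to the unit's front at (600,145). I'll back off and verify.

Run:
```python
from h import *
p=np.array(ctrl.read_eef_pos())
ctrl.move_l([p[0]-U[0]*.05,p[1]-.05,p[2]],speed=.1); ctrl.move_l([p[0],p[1]-.08,.2],speed=.2)
ctrl.movep([.4,-.4,.25],rot(1)); ctrl.pause(.3)
print(ctrl.read_time_s())
for y in(-.067,-.069,-.072,-.075): print(y,proj("top",np.array([.547,y,.036])))
a=imaging.grab_frame("side");t=imaging.grab_frame("top")
cv2.imwrite("pics/p5.png",np.hstack([cv2.resize(a[120:270,170:370],(400,300)),cv2.resize(t[150:225,230:330],(400,300),interpolation=cv2.INTER_CUBIC)])[:,:,::-1])
```

```text
21.925
-0.067 [276.29015235 198.07745688]
-0.069 [276.93513982 198.09277608]
-0.072 [277.90262488 198.11575497]
-0.075 [278.87011457 198.13873397]
```

View pics/p5.png

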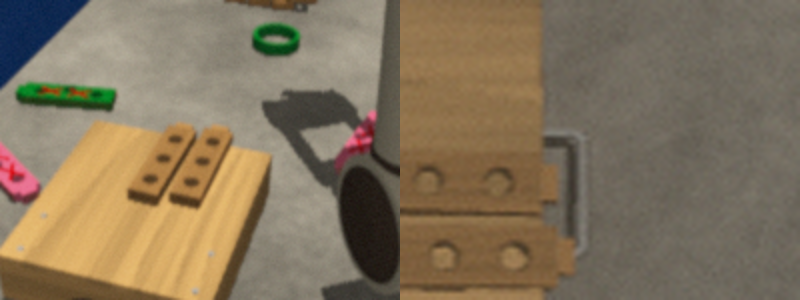

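The handle's outer edge is at raw u≈277, which gives y≈-0.069, exactly the shut position. No front board shows past the unit, and the good rails are where they were.

```bash
python3 -c "
from station import ctrl
print(ctrl.sign_off())"
```

```text
the job is handed in; nothing more can be done
None
```

I slid the scrap rail off the front edge so it lay flat in the drawer, pushed the drawer gently shut, and handed the job in at about 22 s; in the pictures the good rails had not moved, and no verdict came back.

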